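Switch on at the hooded switch box

ROBOT

A 6-joint arm with a two-finger parallel gripper is mounted at the origin on the work surface. World frame = base frame: x ahead of the robot, y to its left, z up, the work surface at z = 0. Lengths are in mm, angles in rad, forces in N, time in s.
With the tool pointing down it reaches from about 275 to 850 mm from the base axis. Payload 5.2 kg.
Tool frame: the origin (TCP) lies on the mounting face of the last link; the fingertips stand 173 mm ahead of it and the grasp point (between the pads) lies 155 mm ahead of it (env.tips_ahead is the distance from the TCP to the fingertips, in mm); z points along the fingers, y is the direction in which the jaws open and shut (so a half turn about z gives the same grasp; the last joint's range is limited). The gripper opens to 85 mm and grips with 20 to 120 N. Pads are 22 mm wide; open, the fingers measure 114 mm over their backs; the gripper's body (76 mm by 85 mm) begins 54 mm behind the grasp point. The pads swing forward as they close: fully open they stand 13 mm farther back than shut.
Start: joints at [0.949, 0.259, 1.535, -0, 1.348, -0.203], TCP at [223.646, 502.483, 404.71] pointing down, gripper open.
Joint ranges: [-3.14, 3.14], [-0.91, 2.08], [0.19, 2.58], [-1.22, 4.36], [0.22, 2.71], [-3.12, 3.12]. Speed limits (rad/s): [2.57, 2.57, 3.14, 3.14, 3.14, 3.14].

INTERFACE

Orientations are given as a rotation vector (axis times angle).
In Python, from station import env gives the robot as it stands. The module is installed in compiled form; this text tells all that it offers.
- The arm moves only by the tool carry_out, never from a script. Its argument "rows" is a list of rows, each an object of numbers: "tx", "ty", "tz": the shift along the world's x, y, z in mm; "turn": the turn about the world's z in degrees. A call has 1 to 20 rows; each row is the pose to reach, as a shift and turn from the pose commanded when the call began; what a row does not reach only later rows make up. A row lasts 1/12 s, in which the tool goes at most 41.7 mm and 7.16 degrees, less where a joint would pass 70% of its speed; a pose out of reach is approached as far as the arm can. A call with a gripper value outside its range is refused whole. "fingers" is the finger opening in mm, from 0 to 85.4, set as the call begins (left out, the last holds). The fingers move at their own pace and stop on an object; "squeeze" is the grip in N (left out, the last holds). Time passes only in rows, so rows that repeat a pose let the fingers close. It gives the time, the measured TCP pose, the force and the opening at its end, in the units of the state.
- env.observe(): the state, without advancing time (a new reading comes with each control period).
- env.snapshot(name): name is "scene" or "top" or "wrist"; returns the picture (400x640x3 uint8, red, green, blue); there is no depth.
- env.camera_info(name): a dict with "fx", "fy", "cx", "cy" (pixels), "R" (3x3) and "t" (3): a world point X has camera coordinates R X + t. Camera axes: x right, y down, z forward; pixel columns grow to the right and rows downward; lengths in mm; the calibration is good to about 2 mm. A picture is of the moment at which its call begins: read the wrist's pose just before it. camera_info takes no time and is no camera call; for the wrist camera it gives the pose at the moment of the call.
- env.sign_off(): hands the job in, once; it reports no verdict.
The state is a dict: "time_s": time; "joint_pos": joint angles; "qvel": joint speeds; "tau": joint torques, N m; "tcp_pos": TCP position; "tcp_rot": TCP orientation; "wrist_force": force on the tool from outside, world axes, zero at the start; "torque": the same for the moment, N m; "opening": finger opening in mm.
Only numpy, scipy, OpenCV 4.12 (cv2) and the standard library are available. Lean on these libraries where they do the work, as an engineer would, in place of code of your own. Each camera call takes 0.05 s, during which the arm holds its last target. There are 200 camera calls.

TASK

Switch on the cup warmer's supply at the hooded switch box: swing its hinged hood fully up and back, push the toggle lever underneath all the way over to its other side, then lower the hood gently until it is fully shut over the lever. Leave the other switch box, which has no hood, switched as it is, and do not shift or knock over the things standing on the table.

Things in the scene. Friction and masses are not known exactly. Their poses are not given: they have to be found in the camera images.
- covered_box: the hooded switch box, fixed to the table: a white base 150 x 150 mm and 50 mm high, origin under its centre. z up; x points from the bail side (the side towards the robot) to the hinge side, y to the left. A grey plastic hood sits on it, 110 mm along x, 120 mm along y and 60 mm high (so its top is 110 mm above the table), centred on the base. The toggle lever under the hood pivots at the centre of the base's top (x = y = 0, z = 50 mm)
- hood (a joint): angle of the hood: 0 shut, grows as it swings up and back about its hinge to the stop at 1.65 rad. A stiff friction hinge: the hood stays wherever it is left, and needs about 2 to 3 N at the bail. It starts shut
- hood_hinge (a point): middle of the hood's hinge line, which runs along the box's y at x = +55 mm, z = 50 mm in the box's frame
- hood_bail (a point): middle of the crossbar of the hood's steel wire bail, which sticks out from the hood's front wall: crossbar 10 mm thick and 90 mm long along the box's y, its centre line 45 mm clear of the hood's front wall, joined to it by an arm at each end. Shut, it lies at x = -100 mm, z = 80 mm in the box's frame (25 mm beyond the base's front face, nothing below it but the table); it moves with the hood, 158 mm from the hinge line
- lever (a joint): angle of the hooded box's toggle lever: off at 0 to 0.12 rad (leaning 0.4 rad to the box's +y side), on at 0.8 (leaning 0.4 rad to the -y side, the stop). It stays where it is left; about 1 N at the tip moves it
- lever_tip (a point): centre of the 18 mm ball at the end of that lever, a steel rod 14 mm thick; 48 mm from the pivot
- open_box_switch: the other switch box, fixed: the same white base with a like lever but no hood, to be left alone. Origin under its centre
- other_lever (a joint): angle of the lever of the box with no hood, same meaning (it may start anywhere from 0 to 0.8); to be left as it is
- other_lever_tip (a point): centre of the 18 mm ball at the end of that other lever
- mug: white mug, 76 mm wide and 90 mm high, origin under its centre; to be left alone
- sugar_jar: amber glass jar with a steel cap, 72 mm wide and 100 mm high, origin under its centre; to be left alone
- cup_stack: upright stack of nested paper cups, 84 mm wide and 165 mm high, origin under its centre; to be left alone
- tamper: steel coffee tamper standing on its base, 58 mm wide and 88 mm high, origin under its centre; to be left alone
- milk_jug: steel milk jug with a handle, 90 mm wide and 110 mm high, origin under its centre; to be left alone
- lid_carton: closed cardboard carton, 130 x 160 x 90 mm high, origin under its centre; to be left alone

How it is judged:
By the outcome, as a careful person would: the job done as asked, in the order asked, and still so for the second after the job is handed in, with the robot touching nothing.
It also fails if it takes over 59 s, if anything falls off the work surface, if the arm or the gripper's body presses on something with over 40 N, if the wrist force passes 120 N, or if a joint passes its speed limit or range.

## Working session

There is one attempt and no reset: what is moved stays moved. The work goes in short steps, Python scripts to look and compute and a tool call to move; the robot and the scene stay as the last step left them, time stands still between calls to the robot, and variables do not carry over. Pictures are saved under pics/ and viewed, about 8 in all and at most 12, crops included, and the job is handed in when it is done.

Besides the shell and the picture viewer there is one more tool, called after ">>>" as name(argument=value, ...) on one line, values as JSON. carry_out: Moves the arm, as the interface text tells. Its arguments: {"type":"object","properties":{"rows":{"type":"array"},"fingers":{"type":"number"},"squeeze":{"type":"number"}},"required":["rows"]}

```bash
mkdir -p pics
cat > h.py <<'E'
import numpy as np, cv2
from station import env
def snap(n,f):
    im=env.snapshot(n); cv2.imwrite(f'pics/{f}.png',im[:,:,::-1]); return im
def ray(c,u,v):
    R=np.array(c['R']);t=np.array(c['t'])
    return -R.T@t, R.T@np.array([(u-c['cx'])/c['fx'],(v-c['cy'])/c['fy'],1])
def onz(c,u,v,z):
    o,d=ray(c,u,v); return o+d*(z-o[2])/d[2]
def proj(c,X):
    p=np.array(c['R'])@np.array(X)+np.array(c['t']); return [c['fx']*p[0]/p[2]+c['cx'],c['fy']*p[1]/p[2]+c['cy']]
E
python3 - <<'E'
from h import *
a=snap('top','top0'); b=snap('scene','scene0')
for n in('top','scene'):
    c=env.camera_info(n); print(n,{k:np.round(v,3).tolist() for k,v in c.items()}, ray(c,320,200)[0].round())
print(env.observe())
E
```

```text
top {'fx': 435.744, 'fy': 435.744, 'cx': 309.728, 'cy': 192.48, 'R': [[0.008, -1.0, 0.003], [-0.997, -0.008, -0.071], [0.071, -0.003, -0.997]], 't': [-29.855, 550.856, 1176.029]} [ 466.  -22. 1212.]
scene {'fx': 484.207, 'fy': 484.207, 'cx': 321.167, 'cy': 200.97, 'R': [[-0.817, 0.577, 0.007], [0.355, 0.512, -0.782], [-0.455, -0.637, -0.623]], 't': [438.381, -114.018, 1802.143]} [1218.  953. 1030.]
{'time_s': 0.1, 'joint_pos': array([ 9.49197186e-01,  2.59288819e-01,  1.53596338e+00,  1.73831420e-05,
        1.34801233e+00, -2.02795626e-01]), 'qvel': array([ 6.46812037e-04, -1.07112868e-03, -2.36985434e-03,  8.55920159e-04,
       -6.29450544e-05,  1.13474895e-03]), 'tau': array([ 1.73881490e-03, -4.46970606e+01, -2.91248596e+01, -3.08301651e-04,
        6.31986812e-03,  3.64336870e-05]), 'tcp_pos': array([223.5291605 , 502.32296455, 403.95164529]), 'tcp_rot': array([-6.52921099e-01, -3.07229347e+00,  2.39501497e-03]), 'wrist_force': array([-0.09577713,  0.05708379, -0.55576052]), 'torque': array([-0.01744929,  0.00115586, -0.0109971 ]), 'opening': 85.26912022673734}
```

View pics/top0.png

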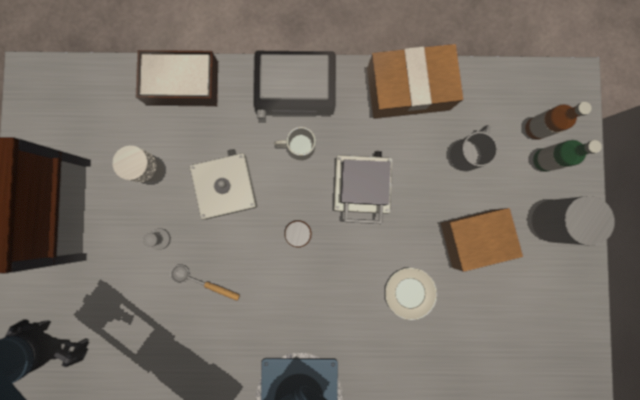

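View pics/scene0.png

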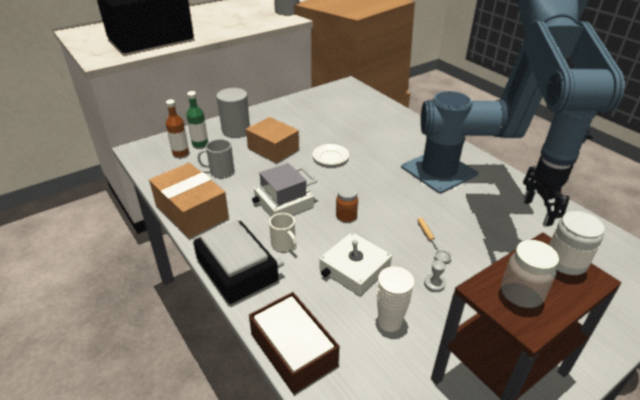

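The top view shows the hooded box at about (364,184) with its bail at (362,218). The open box is at (223,186), the sugar jar at (298,234) and the mug at (300,142). I'll measure the box now.

Run:
```python
from h import *
im=cv2.imread('pics/top0.png')
x0,y0=320,135
cr=cv2.resize(im[y0:y0+100,x0:x0+100],None,fx=6,fy=6,interpolation=cv2.INTER_CUBIC)
cv2.imwrite('pics/crop0.png',cr)
c=env.camera_info('top')
for n,u,v,z in[('jar',298,234,100),('mug',301,142,90),('plate',411,293,10),('hoodtop',365,182,110),('carton',485,240,90),('tamper',155,240,88)]:
    print(n,onz(c,u,v,z).round())
```

```text
jar [439.   4. 100.]
mug [678.  -1.  90.]
plate [ 280. -303.   10.]
hoodtop [ 572. -165.  110.]
carton [ 428. -476.   90.]
tamper [421. 370.  88.]
```

View pics/crop0.png

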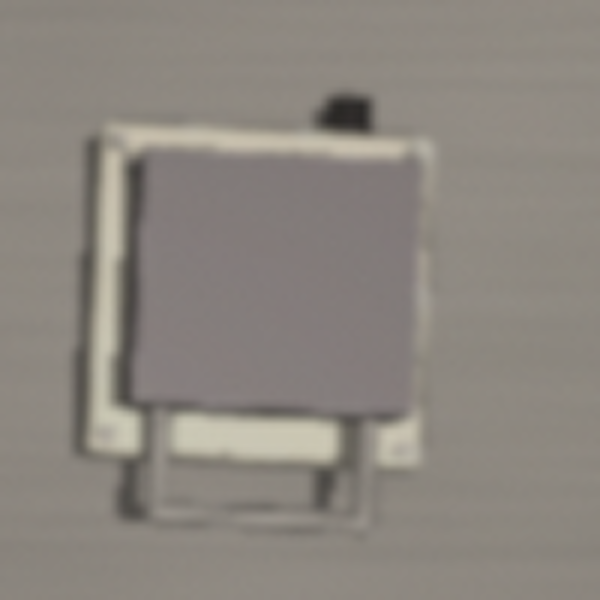

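The crop gives these corners in crop pixels:
- Hood top: (142,150), (422,155), (412,415), (132,405)
- Base: (105,125), (433,143), (418,465), (88,452)
- Bail crossbar: (150,516) to (370,527)

Run:
```python
from h import *
c=env.camera_info('top')
f=lambda L,z:np.array([onz(c,320+u/6-.4,135+v/6-.4,z) for u,v in L])
H=f([(142,150),(422,155),(412,415),(132,405)],110);B=f([(105,125),(433,143),(418,465),(88,452)],50);K=f([(150,516),(370,527)],80)
for P in(H,B):
    print(P.mean(0).round(1)); e=np.roll(P,-1,0)-P; print(np.linalg.norm(e,axis=1).round(), np.degrees(np.arctan2(e[:,1],e[:,0])).round(1))
print(K.round(1),K.mean(0)); e=K[0]-K[1]; print(np.linalg.norm(e),np.degrees(np.arctan2(e[1],e[0])))
w=env.camera_info('wrist'); print(ray(w,w['cx'],w['cy']), np.array(w['R']).round(2))
```

```text
[ 574.  -167.4  110. ]
[119. 111. 118. 109.] [-90.5 177.5  88.4  -2.1]
[ 573.2 -168.1   50. ]
[147. 145. 147. 147.] [-92.7 177.   88.2  -2.8]
[[ 474.4 -116.3   80. ]
 [ 470.4 -211.4   80. ]] [ 472.40572266 -163.85707712   80.        ]
95.21675331341864 87.5987571295914
(array([163.94914249, 530.41408274, 372.88012709]), array([ 0.24143585, -0.10968949, -0.96419757])) [[ 0.41  0.91 -0.  ]
 [ 0.88 -0.39  0.27]
 [ 0.24 -0.11 -0.96]]
```

>>> carry_out(rows=[{"tx": 15, "ty": -40, "turn": -4}, {"tx": 30, "ty": -80, "turn": -8}, {"tx": 45, "ty": -120, "turn": -12}, {"tx": 60, "ty": -160, "turn": -16}, {"tx": 75, "ty": -200, "turn": -20}, {"tx": 90, "ty": -240, "turn": -24}, {"tx": 105, "ty": -280, "turn": -28}, {"tx": 120, "ty": -320, "turn": -32}, {"tx": 135, "ty": -360, "turn": -36}, {"tx": 150, "ty": -400, "turn": -40}, {"tx": 165, "ty": -440, "turn": -45}, {"tx": 180, "ty": -480, "turn": -50}, {"tx": 195, "ty": -520, "turn": -55}, {"tx": 210, "ty": -560, "turn": -60}, {"tx": 225, "ty": -600, "turn": -64}, {"tx": 240, "ty": -640, "turn": -67}, {"tx": 250, "ty": -666, "turn": -68.3}, {"tx": 250, "ty": -666, "turn": -68.3}, {"tx": 250, "ty": -666, "turn": -68.3}, {"tx": 250, "ty": -666, "turn": -68.3}], fingers=38, squeeze=20)

```text
$.rows[0]: bad value
```

Run:
```python
from h import *
o=env.observe();c=env.camera_info('wrist')
snap('wrist','w1');print(o['time_s'],o['tcp_pos'],o['tcp_rot'],o['opening'],o['joint_pos'].round(2))
np.save('w1.npy',[c],allow_pickle=True)
for p in [(473.6,-164,80),(475.4,-119,80),(471.8,-209,80),(518.5,-166,110)]: print(proj(c,p))
```

```text
0.1 [223.5291605  502.32296455 403.95164529] [-6.52921099e-01 -3.07229347e+00  2.39501497e-03] 85.26912022673734 [ 0.95  0.26  1.54  0.    1.35 -0.2 ]
[np.float64(-83.77346672341736), np.float64(572.4957174835538)]
[np.float64(-54.14996164617048), np.float64(563.427864079377)]
[np.float64(-112.78783319649011), np.float64(581.3771115355685)]
[np.float64(-87.58146093069519), np.float64(628.9912448574255)]
```

View pics/w1.png

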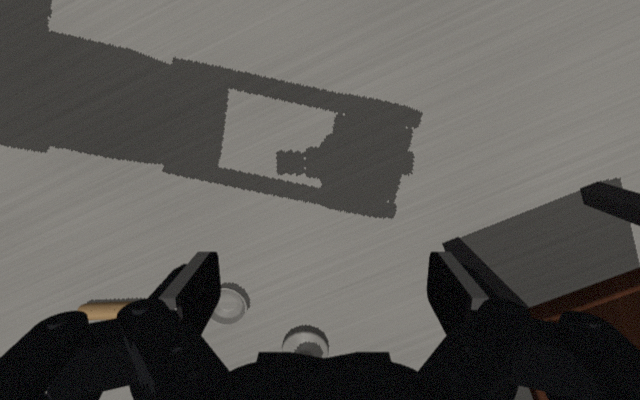

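The move was refused because every row needs all four keys. The picture only shows the start pose, with the open fingers at about (205,270) and (440,270). I'll send the move again.

>>> carry_out(rows=[{"tx": 15, "ty": -40, "tz": 0, "turn": -4}, {"tx": 30, "ty": -80, "tz": 0, "turn": -8}, {"tx": 45, "ty": -120, "tz": 0, "turn": -12}, {"tx": 60, "ty": -160, "tz": 0, "turn": -16}, {"tx": 75, "ty": -200, "tz": 0, "turn": -20}, {"tx": 90, "ty": -240, "tz": 0, "turn": -24}, {"tx": 105, "ty": -280, "tz": 0, "turn": -28}, {"tx": 120, "ty": -320, "tz": 0, "turn": -32}, {"tx": 135, "ty": -360, "tz": 0, "turn": -36}, {"tx": 150, "ty": -400, "tz": 0, "turn": -40}, {"tx": 165, "ty": -440, "tz": 0, "turn": -45}, {"tx": 180, "ty": -480, "tz": 0, "turn": -50}, {"tx": 195, "ty": -520, "tz": 0, "turn": -55}, {"tx": 210, "ty": -560, "tz": 0, "turn": -60}, {"tx": 225, "ty": -600, "tz": 0, "turn": -64}, {"tx": 240, "ty": -640, "tz": 0, "turn": -67}, {"tx": 250, "ty": -666, "tz": 0, "turn": -68.3}, {"tx": 250, "ty": -666, "tz": 0, "turn": -68.3}, {"tx": 250, "ty": -666, "tz": 0, "turn": -68.3}, {"tx": 250, "ty": -666, "tz": 0, "turn": -68.3}], fingers=38, squeeze=20)

```text
time_s: 1.82
tcp_pos: [473.3, -163.5, 404.1]
tcp_rot: [-2.265, -2.174, 0.0]
wrist_force: [-0.3, 0.5, -0.2]
opening: 37.8
```

Run:
```python
from h import *
o=env.observe();c=env.camera_info('wrist')
im=snap('wrist','w2');print(o['time_s'],o['joint_pos'].round(2)); np.save('w2.npy',[c],allow_pickle=True)
for p in [(473.6,-164,80),(475.4,-119,80),(471.8,-209,80),(518.5,-166,110)]: print(np.round(proj(c,p)))
```

```text
1.8167 [-0.56  0.17  1.65  0.    1.32 -0.52]
[322. 185.]
[322. 132.]
[322. 234.]
[380. 194.]
```

View pics/w2.png

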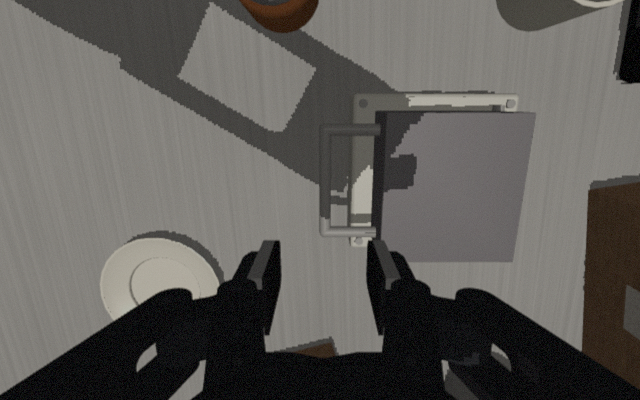

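The bail crossbar is at column 325, rows 126 to 234, within about 3 mm of the prediction. I'll descend over it.

>>> carry_out(rows=[{"tx": 2, "ty": 1, "tz": -20, "turn": 0}, {"tx": 2, "ty": 1, "tz": -45, "turn": 0}, {"tx": 2, "ty": 1, "tz": -70, "turn": 0}, {"tx": 2, "ty": 1, "tz": -95, "turn": 0}, {"tx": 2, "ty": 1, "tz": -115, "turn": 0}, {"tx": 2, "ty": 1, "tz": -135, "turn": 0}, {"tx": 2, "ty": 1, "tz": -150, "turn": 0}, {"tx": 2, "ty": 1, "tz": -160, "turn": 0}, {"tx": 2, "ty": 1, "tz": -167, "turn": 0}, {"tx": 2, "ty": 1, "tz": -167, "turn": 0}])

```text
time_s: 2.7
tcp_pos: [475.2, -160.8, 238.8]
tcp_rot: [-2.262, -2.178, -0.0]
wrist_force: [-5.2, 4.7, 8.6]
opening: 38.2
```

>>> carry_out(rows=[{"tx": 0, "ty": 0, "tz": 0, "turn": 0}, {"tx": 0, "ty": 0, "tz": 0, "turn": 0}, {"tx": 0, "ty": 0, "tz": 0, "turn": 0}, {"tx": 0, "ty": 0, "tz": 0, "turn": 0}, {"tx": 0, "ty": 0, "tz": 0, "turn": 0}, {"tx": 0, "ty": 0, "tz": 0, "turn": 0}, {"tx": 0, "ty": 0, "tz": 0, "turn": 0}, {"tx": 0, "ty": 0, "tz": 0, "turn": 0}], fingers=0, squeeze=25)

```text
time_s: 3.37
tcp_pos: [474.5, -162.0, 238.5]
tcp_rot: [-2.263, -2.176, 0.003]
wrist_force: [-6.9, 0.5, 9.7]
opening: 9.0
```

Run:
```python
import numpy as np
for t in np.arange(0,1.71,.05):
    a=t+.191; d=158*(np.cos(.191)-np.cos(a)); print(round(t,2),round(d*.9992,1),round(-.04*d,1),round(158*(np.sin(a)-np.sin(.191)),1))
from h import *
o=env.observe(); print(o['wrist_force'],o['torque'])
```

```text
0.0 0.0 -0.0 0.0
0.05 1.7 -0.1 7.7
0.1 3.8 -0.2 15.3
0.15 6.2 -0.2 22.8
0.2 9.0 -0.4 30.2
0.25 12.2 -0.5 37.4
0.3 15.8 -0.6 44.5
0.35 19.7 -0.8 51.4
0.4 23.9 -1.0 58.0
0.45 28.5 -1.1 64.5
0.5 33.3 -1.3 70.7
0.55 38.5 -1.5 76.7
0.6 44.0 -1.8 82.4
0.65 49.7 -2.0 87.8
0.7 55.8 -2.2 92.9
0.75 62.0 -2.5 97.7
0.8 68.5 -2.7 102.2
0.85 75.2 -3.0 106.3
0.9 82.1 -3.3 110.2
0.95 89.2 -3.6 113.6
1.0 96.5 -3.9 116.7
1.05 103.9 -4.2 119.5
1.1 111.4 -4.5 121.9
1.15 119.0 -4.8 123.9
1.2 126.8 -5.1 125.5
1.25 134.6 -5.4 126.7
1.3 142.4 -5.7 127.5
1.35 150.3 -6.0 127.9
1.4 158.2 -6.3 128.0
1.45 166.1 -6.6 127.6
1.5 173.9 -7.0 126.9
1.55 181.7 -7.3 125.7
1.6 189.5 -7.6 124.2
1.65 197.1 -7.9 122.3
1.7 204.7 -8.2 120.0
[-6.92254614  0.47336104  9.73121737] [0.07611461 1.24913502 0.02382056]
```

>>> carry_out(rows=[{"tx": 1, "ty": 0, "tz": 4, "turn": 0}, {"tx": 2, "ty": 0, "tz": 8, "turn": 0}, {"tx": 3, "ty": 0, "tz": 12, "turn": 0}, {"tx": 4, "ty": 0, "tz": 15, "turn": 0}, {"tx": 4, "ty": 0, "tz": 15, "turn": 0}])

```text
time_s: 3.78
tcp_pos: [478.1, -162.1, 252.5]
tcp_rot: [-2.262, -2.175, 0.005]
wrist_force: [-8.5, -1.3, 2.6]
opening: 9.0
```

>>> carry_out(rows=[{"tx": 2, "ty": 0, "tz": 8, "turn": 0}, {"tx": 5, "ty": 0, "tz": 15, "turn": 0}, {"tx": 8.5, "ty": -0.3, "tz": 22, "turn": 0}, {"tx": 12, "ty": -0.5, "tz": 29.5, "turn": 0}, {"tx": 16, "ty": -0.7, "tz": 36.5, "turn": 0}, {"tx": 20, "ty": -0.8, "tz": 43, "turn": 0}, {"tx": 24.5, "ty": -1, "tz": 49.5, "turn": 0}, {"tx": 29.5, "ty": -1.2, "tz": 55.5, "turn": 0}, {"tx": 34.5, "ty": -1.4, "tz": 61.5, "turn": 0}, {"tx": 40, "ty": -1.6, "tz": 67.5, "turn": 0}, {"tx": 46, "ty": -1.8, "tz": 73, "turn": 0}])

```text
time_s: 4.7
tcp_pos: [522.8, -164.0, 326.5]
tcp_rot: [-2.259, -2.173, 0.01]
wrist_force: [-18.9, -1.7, 13.9]
opening: 8.6
```

>>> carry_out(rows=[{"tx": 4, "ty": -0.2, "tz": 7, "turn": 0}, {"tx": 10, "ty": -0.5, "tz": 12, "turn": 0}, {"tx": 17, "ty": -0.7, "tz": 16.5, "turn": 0}, {"tx": 23.5, "ty": -1, "tz": 20.5, "turn": 0}, {"tx": 30.5, "ty": -1.3, "tz": 24.5, "turn": 0}, {"tx": 37.5, "ty": -1.6, "tz": 28, "turn": 0}, {"tx": 45, "ty": -1.9, "tz": 31, "turn": 0}])

```text
time_s: 5.28
tcp_pos: [570.4, -165.9, 358.5]
tcp_rot: [-2.265, -2.177, 0.002]
wrist_force: [-7.0, 0.4, 8.9]
opening: 8.9
```

>>> carry_out(rows=[{"tx": 7, "ty": -0.3, "tz": 4, "turn": 0}, {"tx": 14.5, "ty": -0.6, "tz": 6.5, "turn": 0}, {"tx": 22, "ty": -0.9, "tz": 8.5, "turn": 0}, {"tx": 30, "ty": -1.2, "tz": 10, "turn": 0}, {"tx": 38, "ty": -1.5, "tz": 11.5, "turn": 0}, {"tx": 45.5, "ty": -1.8, "tz": 12, "turn": 0}, {"tx": 53.5, "ty": -2.1, "tz": 12.5, "turn": 0}, {"tx": 61, "ty": -2.4, "tz": 12.5, "turn": 0}, {"tx": 69, "ty": -2.7, "tz": 12, "turn": 0}, {"tx": 77, "ty": -3, "tz": 11.5, "turn": 0}, {"tx": 85, "ty": -3.4, "tz": 10, "turn": 0}])

```text
time_s: 6.2
tcp_pos: [656.6, -169.7, 366.7]
tcp_rot: [2.265, 2.176, 0.001]
wrist_force: [-0.9, -0.4, 4.9]
opening: 8.7
```

>>> carry_out(rows=[{"tx": 5, "ty": -0.2, "tz": -0.5, "turn": 0}, {"tx": 10, "ty": -0.4, "tz": -1.7, "turn": 0}, {"tx": 15, "ty": -0.6, "tz": -3, "turn": 0}, {"tx": 15, "ty": -0.6, "tz": -3, "turn": 0}])

```text
time_s: 6.53
tcp_pos: [671.1, -170.3, 363.3]
tcp_rot: [-2.265, -2.176, 0.001]
wrist_force: [-2.2, -1.5, 3.1]
opening: 8.5
```

Contact with the stop isn't clear yet. I'll nudge a little further.

>>> carry_out(rows=[{"tx": 2, "ty": 0, "tz": -0.5, "turn": 0}, {"tx": 4, "ty": 0, "tz": -1, "turn": 0}, {"tx": 5, "ty": 0, "tz": -1.5, "turn": 0}, {"tx": 5, "ty": 0, "tz": -1.5, "turn": 0}])

```text
time_s: 6.87
tcp_pos: [672.9, -170.3, 363.1]
tcp_rot: [-2.261, -2.171, 0.01]
wrist_force: [-19.9, 0.5, 13.2]
opening: 8.9
```

>>> carry_out(rows=[{"tx": 0, "ty": 0, "tz": 0, "turn": 0}, {"tx": 0, "ty": 0, "tz": 0, "turn": 0}, {"tx": 0, "ty": 0, "tz": 0, "turn": 0}, {"tx": 0, "ty": 0, "tz": 0, "turn": 0}, {"tx": -4, "ty": 0, "tz": 0, "turn": 0}, {"tx": -4, "ty": 0, "tz": 0, "turn": 0}, {"tx": -4, "ty": 0, "tz": 15, "turn": 0}, {"tx": -4, "ty": 0, "tz": 40, "turn": 0}, {"tx": -4, "ty": 0, "tz": 70, "turn": 0}, {"tx": -4, "ty": 0, "tz": 85, "turn": 0}, {"tx": -34, "ty": 15, "tz": 85, "turn": 0}, {"tx": -64, "ty": 35, "tz": 85, "turn": 0}, {"tx": -99, "ty": 55, "tz": 85, "turn": 0}, {"tx": -99, "ty": 55, "tz": 85, "turn": 0}], fingers=40)

```text
time_s: 8.03
tcp_pos: [570.6, -111.1, 445.4]
tcp_rot: [-2.257, -2.172, 0.005]
wrist_force: [1.2, 1.1, -2.1]
opening: 39.8
```

Run:
```python
from h import *
c=env.camera_info('wrist'); snap('wrist','w3'); np.save('w3.npy',[c],allow_pickle=True)
for p in [(574,-149,94),(574,-187,94),(629,-170,50)]: print(np.round(proj(c,p)))
```

```text
[330. 217.]
[331. 253.]
[380. 221.]
```

View pics/w3.png

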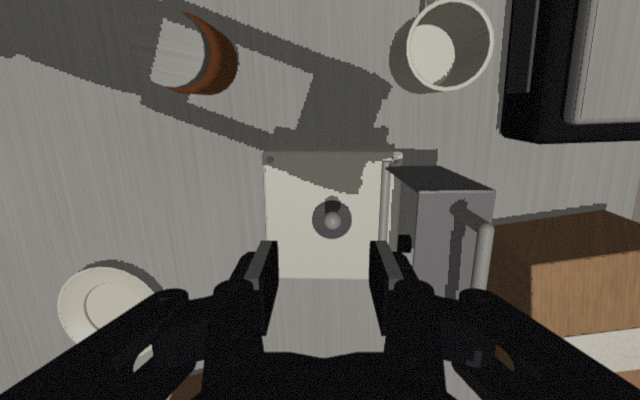

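The lever ball is at (334,221), on the +y side as expected. The hood stands open behind it with its wall at columns 385 to 490. I'll close the fingers and come down beside the ball on its +y side.

>>> carry_out(rows=[{"tx": 4, "ty": -2, "tz": 0, "turn": 0}, {"tx": 4, "ty": -2, "tz": -5, "turn": 0}, {"tx": 4, "ty": -2, "tz": -25, "turn": 0}, {"tx": 4, "ty": -2, "tz": -50, "turn": 0}, {"tx": 4, "ty": -2, "tz": -75, "turn": 0}, {"tx": 4, "ty": -2, "tz": -100, "turn": 0}, {"tx": 4, "ty": -2, "tz": -125, "turn": 0}, {"tx": 4, "ty": -2, "tz": -150, "turn": 0}, {"tx": 4, "ty": -2, "tz": -170, "turn": 0}, {"tx": 4, "ty": -2, "tz": -185, "turn": 0}, {"tx": 4, "ty": -2, "tz": -195, "turn": 0}, {"tx": 4, "ty": -2, "tz": -195, "turn": 0}, {"tx": 4, "ty": -2, "tz": -195, "turn": 0}], fingers=0)

```text
time_s: 9.17
tcp_pos: [581.5, -118.0, 251.7]
tcp_rot: [2.266, 2.176, -0.0]
wrist_force: [-0.7, 0.6, 1.4]
opening: 0.3
```

>>> carry_out(rows=[{"tx": -3, "ty": -5, "tz": 0, "turn": 0}, {"tx": -3, "ty": -10, "tz": 0, "turn": 0}, {"tx": -3, "ty": -15, "tz": 0, "turn": 0}, {"tx": -3, "ty": -20, "tz": 0, "turn": 0}, {"tx": -3, "ty": -25, "tz": 0, "turn": 0}, {"tx": -3, "ty": -30, "tz": 0, "turn": 0}, {"tx": -4, "ty": -35, "tz": 0, "turn": 0}, {"tx": -4, "ty": -40, "tz": 0, "turn": 0}, {"tx": -4, "ty": -44, "tz": 0, "turn": 0}, {"tx": -4, "ty": -44, "tz": 0, "turn": 0}])

```text
time_s: 10.0
tcp_pos: [576.6, -162.0, 252.1]
tcp_rot: [-2.266, -2.176, 0.0]
wrist_force: [0.0, 0.7, 0.6]
opening: 0.2
```

>>> carry_out(rows=[{"tx": 0, "ty": -2, "tz": 0, "turn": 0}, {"tx": 0, "ty": -4, "tz": 0, "turn": 0}, {"tx": 0, "ty": -4, "tz": 0, "turn": 0}])

```text
time_s: 10.25
tcp_pos: [576.5, -163.7, 251.9]
tcp_rot: [-2.263, -2.174, -0.003]
wrist_force: [1.0, 7.4, 1.8]
opening: -0.3
```

>>> carry_out(rows=[{"tx": 0, "ty": -1, "tz": 0, "turn": 0}, {"tx": 0, "ty": -2, "tz": 0, "turn": 0}, {"tx": 0, "ty": -2, "tz": 0, "turn": 0}])

```text
time_s: 10.5
tcp_pos: [576.5, -164.4, 251.9]
tcp_rot: [-2.262, -2.173, -0.005]
wrist_force: [0.8, 12.5, 2.7]
opening: 0.1
```

That is the lever's stop: the force rises and the tool no longer advances. I'll back off, rise and look.

>>> carry_out(rows=[{"tx": 0, "ty": 6, "tz": 0, "turn": 0}, {"tx": 0, "ty": 20, "tz": 0, "turn": 0}, {"tx": 0, "ty": 35, "tz": 5, "turn": 0}, {"tx": 0, "ty": 48, "tz": 25, "turn": 0}, {"tx": 0, "ty": 52, "tz": 60, "turn": 0}, {"tx": 0, "ty": 52, "tz": 95, "turn": 0}, {"tx": 0, "ty": 52, "tz": 130, "turn": 0}, {"tx": 0, "ty": 52, "tz": 165, "turn": 0}, {"tx": 0, "ty": 52, "tz": 190, "turn": 0}, {"tx": 0, "ty": 52, "tz": 195, "turn": 0}, {"tx": 0, "ty": 52, "tz": 195, "turn": 0}], fingers=40)

```text
time_s: 11.42
tcp_pos: [576.7, -114.3, 450.1]
tcp_rot: [2.261, 2.174, 0.003]
wrist_force: [-0.4, -1.1, -1.3]
opening: 39.6
```

Run:
```python
from h import *
c=env.camera_info('wrist'); snap('wrist','w4')
for p in [(577,-152,94),(576,-189,94)]: print(np.round(proj(c,p)))
print(env.observe()['tcp_pos'],env.observe()['wrist_force'])
```

```text
[322. 213.]
[322. 248.]
[ 576.41796754 -114.37072479  447.82144788] [-0.00927896 -0.72208096 -0.20948992]
```

View pics/w4.png

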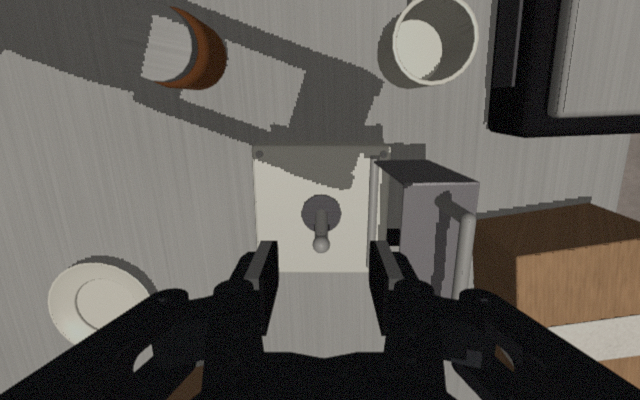

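The ball is now at (321,244), on the −y side where the on position was predicted. I'll take hold of the bail again.

>>> carry_out(rows=[{"tx": 24, "ty": -14, "tz": 0, "turn": 0}, {"tx": 48, "ty": -28, "tz": 0, "turn": 0}, {"tx": 72, "ty": -42, "tz": 0, "turn": 0}, {"tx": 95, "ty": -56, "tz": 0, "turn": 0}, {"tx": 95, "ty": -56, "tz": 0, "turn": 0}, {"tx": 95, "ty": -56, "tz": -15, "turn": 0}, {"tx": 95, "ty": -56, "tz": -35, "turn": 0}, {"tx": 95, "ty": -56, "tz": -55, "turn": 0}, {"tx": 95, "ty": -56, "tz": -70, "turn": 0}, {"tx": 95, "ty": -56, "tz": -80, "turn": 0}, {"tx": 95, "ty": -56, "tz": -83, "turn": 0}, {"tx": 95, "ty": -56, "tz": -83, "turn": 0}])

```text
time_s: 12.47
tcp_pos: [671.2, -170.8, 362.4]
tcp_rot: [-2.263, -2.174, 0.002]
wrist_force: [0.0, 1.0, 0.7]
opening: 39.6
```

>>> carry_out(rows=[{"tx": 0, "ty": 0, "tz": 0, "turn": 0}, {"tx": 0, "ty": 0, "tz": 0, "turn": 0}, {"tx": 0, "ty": 0, "tz": 0, "turn": 0}, {"tx": 0, "ty": 0, "tz": 0, "turn": 0}, {"tx": 0, "ty": 0, "tz": 0, "turn": 0}, {"tx": 0, "ty": 0, "tz": 0, "turn": 0}, {"tx": 0, "ty": 0, "tz": 0, "turn": 0}, {"tx": 0, "ty": 0, "tz": 0, "turn": 0}], fingers=0, squeeze=20)

```text
time_s: 13.13
tcp_pos: [671.1, -171.3, 365.6]
tcp_rot: [2.265, 2.176, -0.001]
wrist_force: [-4.6, 0.3, 4.5]
opening: 8.8
```

>>> carry_out(rows=[{"tx": -7.5, "ty": 0.3, "tz": 2, "turn": 0}, {"tx": -15, "ty": 0.6, "tz": 3.5, "turn": 0}, {"tx": -23, "ty": 1, "tz": 4.5, "turn": 0}, {"tx": -31, "ty": 1.3, "tz": 5.3, "turn": 0}, {"tx": -39, "ty": 1.6, "tz": 5.7, "turn": 0}, {"tx": -47, "ty": 1.9, "tz": 5.6, "turn": 0}, {"tx": -55, "ty": 2.2, "tz": 5.2, "turn": 0}, {"tx": -62.5, "ty": 2.5, "tz": 4.4, "turn": 0}, {"tx": -70.5, "ty": 2.8, "tz": 3.2, "turn": 0}, {"tx": -78, "ty": 3.1, "tz": 1.5, "turn": 0}, {"tx": -85.5, "ty": 3.4, "tz": -0.4, "turn": 0}])

```text
time_s: 14.05
tcp_pos: [585.1, -167.7, 363.6]
tcp_rot: [-2.265, -2.176, 0.0]
wrist_force: [3.2, 0.5, -0.1]
opening: 8.8
```

>>> carry_out(rows=[{"tx": -7.5, "ty": 0.3, "tz": -2.4, "turn": 0}, {"tx": -15, "ty": 0.6, "tz": -5.2, "turn": 0}, {"tx": -22, "ty": 0.9, "tz": -8.3, "turn": 0}, {"tx": -29.3, "ty": 1.2, "tz": -11.7, "turn": 0}, {"tx": -36.2, "ty": 1.5, "tz": -15.6, "turn": 0}, {"tx": -43, "ty": 1.7, "tz": -19.7, "turn": 0}, {"tx": -49.4, "ty": 2, "tz": -24.2, "turn": 0}, {"tx": -55.6, "ty": 2.3, "tz": -29, "turn": 0}, {"tx": -61.7, "ty": 2.5, "tz": -34, "turn": 0}])

```text
time_s: 14.8
tcp_pos: [523.8, -165.2, 329.1]
tcp_rot: [-2.265, -2.176, -0.0]
wrist_force: [2.7, 0.6, 0.7]
opening: 8.4
```

>>> carry_out(rows=[{"tx": -5.7, "ty": 0.2, "tz": -5.4, "turn": 0}, {"tx": -11.2, "ty": 0.4, "tz": -11, "turn": 0}, {"tx": -16.4, "ty": 0.6, "tz": -17, "turn": 0}, {"tx": -21.2, "ty": 0.8, "tz": -23.3, "turn": 0}, {"tx": -25.8, "ty": 1, "tz": -29.8, "turn": 0}, {"tx": -30, "ty": 1.2, "tz": -36.4, "turn": 0}, {"tx": -34, "ty": 1.3, "tz": -43.3, "turn": 0}, {"tx": -37.5, "ty": 1.5, "tz": -50.4, "turn": 0}, {"tx": -40.7, "ty": 1.6, "tz": -57.6, "turn": 0}])

```text
time_s: 15.55
tcp_pos: [483.3, -163.7, 271.4]
tcp_rot: [-2.265, -2.176, 0.0]
wrist_force: [1.6, 1.3, 2.0]
opening: 8.8
```

>>> carry_out(rows=[{"tx": -1.4, "ty": 0, "tz": -4, "turn": 0}, {"tx": -2.7, "ty": 0.1, "tz": -8, "turn": 0}, {"tx": -4, "ty": 0.2, "tz": -12, "turn": 0}, {"tx": -5.2, "ty": 0.2, "tz": -15, "turn": 0}, {"tx": -6, "ty": 0.2, "tz": -18, "turn": 0}, {"tx": -6.8, "ty": 0.3, "tz": -21, "turn": 0}, {"tx": -7.5, "ty": 0.3, "tz": -24, "turn": 0}, {"tx": -8, "ty": 0.3, "tz": -26, "turn": 0}, {"tx": -8.5, "ty": 0.3, "tz": -28, "turn": 0}, {"tx": -8.5, "ty": 0.3, "tz": -28, "turn": 0}])

```text
time_s: 16.38
tcp_pos: [474.9, -163.3, 243.6]
tcp_rot: [-2.265, -2.176, 0.001]
wrist_force: [-2.9, 0.5, -1.8]
opening: 9.0
```

>>> carry_out(rows=[{"tx": -0.2, "ty": 0, "tz": -1, "turn": 0}, {"tx": -0.4, "ty": 0, "tz": -2, "turn": 0}, {"tx": -0.4, "ty": 0, "tz": -2, "turn": 0}])

```text
time_s: 16.63
tcp_pos: [474.6, -163.3, 242.0]
tcp_rot: [-2.265, -2.176, 0.001]
wrist_force: [-4.6, 0.8, 0.3]
opening: 8.9
```

>>> carry_out(rows=[{"tx": -0.1, "ty": 0, "tz": -1, "turn": 0}, {"tx": -0.2, "ty": 0, "tz": -2, "turn": 0}, {"tx": -0.2, "ty": 0, "tz": -2, "turn": 0}])

```text
time_s: 16.88
tcp_pos: [474.3, -163.3, 240.0]
tcp_rot: [-2.265, -2.176, 0.001]
wrist_force: [-5.6, 0.3, 0.7]
opening: 8.6
```

>>> carry_out(rows=[{"tx": 0, "ty": 0, "tz": -1, "turn": 0}, {"tx": 0, "ty": 0, "tz": -2, "turn": 0}, {"tx": 0, "ty": 0, "tz": -2, "turn": 0}])

```text
time_s: 17.13
tcp_pos: [474.2, -163.3, 239.6]
tcp_rot: [-2.265, -2.177, 0.001]
wrist_force: [-9.8, 2.2, 15.8]
opening: 8.9
```

>>> carry_out(rows=[{"tx": 0, "ty": 0, "tz": 0, "turn": 0}, {"tx": 0, "ty": 0, "tz": 0, "turn": 0}, {"tx": 0, "ty": 0, "tz": 0, "turn": 0}, {"tx": 0, "ty": 0, "tz": 0, "turn": 0}, {"tx": 0, "ty": 0, "tz": 5, "turn": 0}, {"tx": 0, "ty": 0, "tz": 15, "turn": 0}, {"tx": 0, "ty": 0, "tz": 30, "turn": 0}, {"tx": 0, "ty": 0, "tz": 50, "turn": 0}, {"tx": 0, "ty": 0, "tz": 50, "turn": 0}], fingers=36)

```text
time_s: 17.88
tcp_pos: [476.2, -164.2, 292.2]
tcp_rot: [2.26, 2.172, 0.003]
wrist_force: [0.9, 0.3, 0.7]
opening: 36.1
```

>>> carry_out(rows=[{"tx": 0, "ty": 0, "tz": 0, "turn": 0}, {"tx": 0, "ty": 0, "tz": 0, "turn": 0}, {"tx": 0, "ty": 0, "tz": 0, "turn": 0}, {"tx": 0, "ty": 0, "tz": 0, "turn": 0}, {"tx": 0, "ty": 0, "tz": 0, "turn": 0}, {"tx": 0, "ty": 0, "tz": 0, "turn": 0}, {"tx": 0, "ty": 0, "tz": 0, "turn": 0}, {"tx": 0, "ty": 0, "tz": -7, "turn": 0}, {"tx": 0, "ty": 0, "tz": -14, "turn": 0}, {"tx": 0, "ty": 0, "tz": -19, "turn": 0}, {"tx": 0, "ty": 0, "tz": -22, "turn": 0}, {"tx": 0, "ty": 0, "tz": -22, "turn": 0}], fingers=0)

```text
time_s: 18.88
tcp_pos: [474.3, -163.2, 265.0]
tcp_rot: [-2.264, -2.175, 0.001]
wrist_force: [-0.1, -0.7, -1.3]
opening: -0.3
```

>>> carry_out(rows=[{"tx": 0, "ty": 0, "tz": -2, "turn": 0}, {"tx": 0, "ty": 0, "tz": -4, "turn": 0}, {"tx": 0, "ty": 0, "tz": -6, "turn": 0}, {"tx": 0, "ty": 0, "tz": -6, "turn": 0}])

```text
time_s: 19.22
tcp_pos: [474.6, -163.4, 259.9]
tcp_rot: [-2.265, -2.176, 0.0]
wrist_force: [0.7, -0.1, 0.2]
opening: 0.4
```

>>> carry_out(rows=[{"tx": 0, "ty": 0, "tz": -1, "turn": 0}, {"tx": 0, "ty": 0, "tz": -2, "turn": 0}, {"tx": 0, "ty": 0, "tz": -2, "turn": 0}])

```text
time_s: 19.47
tcp_pos: [474.7, -163.5, 258.4]
tcp_rot: [2.265, 2.176, 0.0]
wrist_force: [0.2, -0.7, 1.2]
opening: -0.2
```

>>> carry_out(rows=[{"tx": 0, "ty": 0, "tz": -1, "turn": 0}, {"tx": 0, "ty": 0, "tz": -2, "turn": 0}, {"tx": 0, "ty": 0, "tz": -2, "turn": 0}])

```text
time_s: 19.72
tcp_pos: [474.7, -163.4, 258.0]
tcp_rot: [2.264, 2.176, 0.0]
wrist_force: [-4.9, 1.6, 15.9]
opening: -0.1
```

The bar is firm at z ≈ 85 (tip height), which is where it lies when shut. I'll retreat and check.

>>> carry_out(rows=[{"tx": 0, "ty": 0, "tz": 5, "turn": 0}, {"tx": 0, "ty": 0, "tz": 25, "turn": 0}, {"tx": 0, "ty": 0, "tz": 60, "turn": 0}, {"tx": 0, "ty": 0, "tz": 100, "turn": 0}, {"tx": 0, "ty": 0, "tz": 140, "turn": 0}, {"tx": -25, "ty": 30, "tz": 150, "turn": 0}, {"tx": -50, "ty": 60, "tz": 150, "turn": 0}, {"tx": -80, "ty": 95, "tz": 150, "turn": 0}, {"tx": -110, "ty": 130, "tz": 150, "turn": 0}, {"tx": -130, "ty": 165, "tz": 150, "turn": 0}, {"tx": -130, "ty": 200, "tz": 150, "turn": 0}, {"tx": -130, "ty": 200, "tz": 150, "turn": 0}, {"tx": -130, "ty": 200, "tz": 150, "turn": 0}])

```text
time_s: 20.8
tcp_pos: [343.8, 38.9, 406.5]
tcp_rot: [2.258, 2.183, 0.001]
wrist_force: [-0.9, -0.9, -0.8]
opening: -0.3
```

Run:
```python
from h import *
snap('top','top1'); snap('scene','scene1')
a=[cv2.imread(f'pics/top{i}.png')[110:260,100:540] for i in(0,1)]
b=[cv2.imread(f'pics/scene{i}.png')[140:340,220:420] for i in(0,1)]
A=np.vstack(a); A=cv2.resize(A,None,fx=1.33,fy=1.33); B=np.vstack(b); B=cv2.resize(B,(200,A.shape[0]))
cv2.imwrite('pics/cmp.png',np.hstack([A,B])); print(env.observe()['wrist_force'])
```

```text
[ 0.29401747  0.11646534 -0.28208948]
```

View pics/cmp.png

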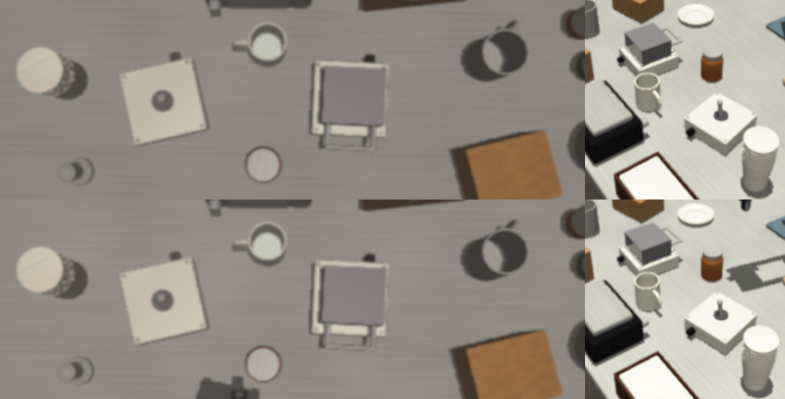

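Before and after match: the hood is shut at (350,305), and the open box lever and the other objects are where they were. The robot is clear of everything.

```bash
python3 -c "
from station import env
print(env.sign_off())"
```

```text
the job is handed in; nothing more can be done
None
```

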